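# Take a caged lamp off its safety hook

## Task

Take the caged lamp down from the safety hook and stand it upright inside the rim of the round wooden stand. Hold it by its carrying bow beside the hook, take its weight, press the bow back on the hook's sprung keeper until that is fully open, and keep it pressed while you lift the bow past the hook's nose and bring it out to the front, never loading the hook with more than 18 N. Set the lamp down gently, without dropping it, let go, and leave everything else where it is.

Things in the scene. Friction and masses are not known exactly. Their poses are not given: they have to be found in the camera images.
- rack: Fixed steel lamp hanger: base plate, grey square post and a level arm, clamped in a collar, that ends in a hook. Origin on the bench below the nominal hook seat; z up; +x from the hook back to the post (145 mm behind, 330 mm high); y along the hung bar. May stand turned. Hook and arm are 18 mm wide (y); the hook's underside is 26 mm below the seat; the collar's screw rises 20 mm above it.
- hook_seat (a point): Nominal middle of the hook's throat at the hung bar's height, 310 mm above the bench; axes as rack. The arm is clamped up to 12 mm farther out (-x) or in (+x), unmeasured: feel for it. From the true middle: flat saddle 4 mm below (its drag hides the keeper's force), throat front at x = -17 mm, keeper's face +17 mm; a nose reaches back over the bar to x = +14.5 mm, 7 to 14 mm up.
- keeper (a joint): Sprung keeper: upright steel tongue 7 mm wide behind the bar, closing the mouth behind the nose; pivot 22 mm below the seat, tip 24 mm above. In rad: 0 shut, 0.33 at its rigid stop. At the hung bar's height it yields from 3 N, stop at 8 N and 7 mm; higher up easier. Pressed beyond 0.25 the 8 mm bar can rise past the nose; 18 mm up it may come forward over it. Springs shut.
- lamp: Caged lamp, 0.28 to 0.56 kg, one rigid piece: foot ring 100 mm across, glass in a cage, grey brim 154 mm across 110 mm up, cap to 158 mm, and over it a bow of 8 mm round rod in its y-z plane: legs at y = -72 and 72 mm, straight level bar from y = -58 to 58 mm, 225 mm above the foot. Origin: centre of the foot's underside; z up. Hangs loose in the throat, y along the rack's.
- bow (a point): Middle of the lamp's carrying bow, on the centre line of the bar, 225 mm above the foot.
- stand: Fixed round assembly stand of pale wood, 148 mm across, 28 mm high, with a flat round recess 124 mm wide and 14 mm deep in its top (recess floor 14 mm above the bench, rim 12 mm wide). Origin: centre of its underside on the bench; z up.
- dish: Bystander: black shallow round dish, 156 mm across, 30 mm high, loose. It and the stand may have changed places. Origin: centre of its underside.
- shade: Bystander: small green enamel shade standing rim down, 136 mm across, 88 mm high, loose. Origin: centre of its underside.
- tub: Bystander: white open plastic tub with fittings, 130 x 90 x 45 mm, loose. Origin: centre of its underside.
- jar: Bystander: glass jar with steel lid, 68 mm across, 100 mm high, loose. Origin: centre of its underside.
- coupling: Bystander: brass coupling standing upright, 32 mm across, 52 mm high, loose. Origin: centre of its underside.
- driver: Bystander: screwdriver lying on the bench, loose.
- brush: Bystander: brush lying on the bench, loose.
There are look-alikes about, which are no part of the job. Of the things that look like the stand, take the one that is farthest to the robot's right at the start.

How it is judged:
By the outcome, as a careful person would: the job done as asked, in the order asked, and still so for the second after the job is handed in, with the robot touching nothing.
It also fails if it takes over 61 s, if anything falls off the work surface, if the arm or the gripper's body presses on something with over 40 N, if the wrist force passes 120 N, or if a joint passes its speed limit or range.

## Robot

A 7-joint arm with a two-finger parallel gripper is mounted at the origin on the work surface. World frame = base frame: x ahead of the robot, y to its left, z up, the work surface at z = 0. Lengths are in mm, angles in rad, forces in N, time in s.
With the tool pointing down it reaches from about 400 to 750 mm from the base axis. Payload 19.5 kg.
Tool frame: the origin (TCP) lies on the front face of the gripper's body, between the roots of the fingers; the fingertips stand 73 mm ahead of it and the grasp point (between the pads) lies 54 mm ahead of it; z points along the fingers, x is the direction in which the jaws open and shut, and the axes are right-handed (so a half turn about z gives the same grasp; the last joint's range is limited). The gripper opens to 85 mm and grips with 20 to 120 N. Pads are 22 mm wide; open, the fingers measure 114 mm over their backs; the gripper's body (76 mm by 85 mm) begins 54 mm behind the grasp point. The pads swing forward as they close: fully open they stand 13 mm farther back than shut.
Start: joints at [-0.042, 0.707, -0.028, 1.485, 0.022, 0.951, -0.075], TCP at [574.981, 0.003, 303.868] pointing down, gripper open.
Joint ranges: [-2.71, 2.71], [-0.32, 2.16], [-1.57, 1.52], [0, 2.45], [-1.46, 4.6], [0, 2.02], [-2.83, 2.83]. Speed limits (rad/s): [1.89, 1.89, 2.57, 2.57, 3.01, 3.01, 3.01].

## Interface

Orientations are given as a unit quaternion [x, y, z, w].
In Python, from station import env gives the robot as it stands.
- The arm moves only by the tool arm_command, never from a script. Its argument "steps" is text: rows parted by semicolons, each of 7 numbers parted by spaces: the shift along the world's x, y, z in mm, then the turn, a rotation vector about the world's x, y, z in rad, then the gripper's target within -1 to 1 (shut at 1, half-way at 0, fully open at -1). In form: x y z wx wy wz fingers; .... A call has 1 to 20 rows; each row shifts and turns the commanded pose from where the row before left it; what a row does not reach is not made up. A row lasts 1/8 s, in which the tool goes at most 62.5 mm and 10.7 degrees, less where a joint would pass 70% of its speed; a pose out of reach is approached as far as the arm can. A call with a gripper value outside its range is refused whole. The fingers move at their own pace and stop on an object; "newtons" is the grip in N (left out, the last holds). Time passes only in rows, so rows that do not move let the fingers close. It gives the time, the measured TCP pose, the force and the opening at its end, in the units of the state.
- env.get_state(): the state, without advancing time (a new reading comes with each control period).
- env.read_camera(name): name is "scene" or "side" or "wrist"; returns a dict with "img" (420x560x3 uint8, red, green, blue), "z_map" (420x560 float32, mm along the optical axis (not along the pixel's ray), 0 where there is no reading), "intrinsics" (3x3 intrinsics, pixels), "T" (4x4, takes a point from camera to world coordinates); the wrist camera has in their place "T_tool_cam" (4x4, takes a point from camera to tool coordinates, whose origin is the TCP and whose axes are the tool frame's). Camera axes: x right, y up, looking along -z (the intrinsics and any distortion apply to the point x, -y, -z); pixel columns grow to the right and rows downward; lengths in mm; the calibration is good to about 2 mm. A picture is of the moment at which its call begins: read the wrist's pose just before it.
- env.close_job(): hands the job in, once; it reports no verdict.
Trained networks look in the newest picture that a camera, given by its name, has taken for a name from the list of things; names that differ only in an ending like _2 or _b are one class to them, and where a whole thing is asked for, a point or a joint stands for the part that bears it (a point fixed in the world has none). Each returns a list of dicts, best first, with "confidence" (0 to 1); they miss things now and then, are a little off and sometimes report something else, mostly with a low value. They report only what shows in the picture. A call takes as long as a camera call. They do not tell look-alikes from the thing itself.
- env.search_frame(camera, name): "rect" ([left, top, right, bottom] in pixels, round what is visible of it).
- env.mark_of(camera, name): "pixel" ([row, column] in pixels: a listed point, or the origin of a listed thing).
The state is a dict: "time_s": time; "joint_pos": joint angles; "qd": joint speeds; "joint_efforts": joint torques, N m; "position": TCP position; "eef_rot": TCP orientation; "wrist_force": force on the tool from outside, world axes, zero at the start; "wrist_torque": the same for the moment, N m; "finger_gap": finger opening in mm.
Only numpy, scipy, OpenCV 4.12 (cv2) and the standard library are available. Lean on these libraries where they do the work, as an engineer would, in place of code of your own. Each camera call takes 0.05 s, during which the arm holds its last target. There are 200 camera calls.

## Working session

There is one attempt and no reset: what is moved stays moved. The work goes in short steps, Python scripts to look and compute and a tool call to move; the robot and the scene stay as the last step left them, time stands still between calls to the robot, and variables do not carry over. Pictures are saved under pics/ and viewed, about 8 in all and at most 12, crops included, and the job is handed in when it is done.

Besides the shell and the picture viewer there is one more tool, called as name(argument=value, ...) on one line, values as JSON. arm_command: Moves the arm, as the interface text tells. Its arguments: {"type":"object","properties":{"steps":{"type":"string"},"newtons":{"type":"number"}},"required":["steps"]}

```bash
mkdir -p pics; ls; cat > h.py <<'E'
from station import env
import numpy as np, cv2
from scipy.spatial.transform import Rotation as R
def cam(n):
    s=env.get_state(); c=env.read_camera(n)
    if 'T' not in c:
        T=np.eye(4); T[:3,:3]=R.from_quat(s['eef_rot']).as_matrix(); T[:3,3]=s['position']
        c['T']=T@c['T_tool_cam']
    return c
def ray(c,r,col):
    K=np.array(c['intrinsics']); d=np.linalg.inv(K)@[col,r,1]; return np.array(c['T'])[:3,:3]@[d[0],-d[1],-d[2]], np.array(c['T'])[:3,3]
def pt(c,r,col):
    d,o=ray(c,r,col); return o+d*c['z_map'][int(round(r)),int(round(col))]
def atz(c,r,col,z):
    d,o=ray(c,r,col); return o+d*(z-o[2])/d[2]
def cloud(c):
    K=np.array(c['intrinsics']); h,w=c['z_map'].shape; v,u=np.mgrid[:h,:w]
    d=np.stack([u,v,np.ones_like(u)],-1)@np.linalg.inv(K).T*c['z_map'][...,None]
    d=d*[1,-1,-1]; return d@np.array(c['T'])[:3,:3].T+np.array(c['T'])[:3,3]
def save(n,img): cv2.imwrite('pics/'+n+'.png',cv2.cvtColor(img,cv2.COLOR_RGB2BGR))
E
python3 - <<'E'
from h import *
for n in ['scene','side']:
    c=cam(n); save(n+'0',c['img']); print(n,np.round(c['T'],2).tolist(),'dist' , [k for k in c])
    for t in ['rack','lamp','bow','stand','dish','shade','tub','jar','coupling','driver','brush','keeper']:
        f=env.mark_of(n,t)[:4]; b=env.search_frame(n,t)[:4]
        print(t,[(np.round(x['pixel']).tolist(),round(x['confidence'],2),np.round(pt(c,*np.clip(x['pixel'],0,[419,559]))).tolist(),np.round(atz(c,*x['pixel'],0)[:2]).tolist()) for x in f],[(np.round(x['rect']).tolist(),round(x['confidence'],2)) for x in b])
s=env.get_state();print(s)
E
```

```text
pics
scene [[-0.3, -0.61, 0.74, 1232.76], [0.95, -0.17, 0.24, 270.0], [-0.02, 0.78, 0.63, 821.61], [0.0, 0.0, 0.0, 1.0]] dist ['img', 'z_map', 'intrinsics', 'T']
rack [([289.0, 303.0], 0.56, [573.0, 123.0, 14.0], [562.0, 121.0])] [([240.0, 180.0, 330.0, 364.0], 0.89)]
lamp [([268.0, 302.0], 0.91, [493.0, 99.0, 1.0], [493.0, 99.0])] [([274.0, 185.0, 338.0, 283.0], 0.61)]
bow [([195.0, 307.0], 0.91, [571.0, 124.0, 310.0], [169.0, 35.0])] [([274.0, 186.0, 340.0, 286.0], 0.76)]
stand [([321.0, 376.0], 0.95, [620.0, 310.0, 13.0], [610.0, 311.0]), ([231.0, 379.0], 0.61, [301.0, 284.0, 14.0], [285.0, 285.0]), ([256.0, 204.0], 0.56, [537.0, -169.0, 15.0], [524.0, -177.0]), ([193.0, 305.0], 0.23, [582.0, 122.0, 323.0], [160.0, 26.0])] [([176.0, 232.0, 230.0, 276.0], 0.96), ([346.0, 291.0, 412.0, 346.0], 0.82), ([355.0, 212.0, 402.0, 244.0], 0.71)]
dish [([231.0, 149.0], 0.83, [480.0, -380.0, 5.0], [476.0, -384.0]), ([268.0, 303.0], 0.66, [492.0, 103.0, 1.0], [490.0, 103.0])] [([121.0, 208.0, 171.0, 240.0], 0.72)]
shade [([311.0, 187.0], 0.69, [742.0, -113.0, 50.0], [710.0, -138.0])] [([161.0, 281.0, 218.0, 322.0], 0.66)]
tub [([298.0, 124.0], 0.79, [748.0, -281.0, 45.0], [719.0, -314.0])] [([93.0, 263.0, 154.0, 314.0], 0.74)]
jar [([278.0, 428.0], 0.81, [463.0, 421.0, 30.0], [433.0, 427.0]), ([288.0, 300.0], 0.57, [571.0, 115.0, 10.0], [562.0, 113.0])] [([417.0, 242.0, 451.0, 286.0], 0.82)]
coupling [([234.0, 265.0], 0.6, [718.0, 80.0, 320.0], [390.0, -40.0])] []
driver [([336.0, 432.0], 0.64, [627.0, 436.0, 16.0], [615.0, 439.0])] [([427.0, 300.0, 454.0, 377.0], 0.96), ([334.0, 242.0, 376.0, 269.0], 0.16)]
brush [([253.0, 340.0], 0.97, [424.0, 189.0, 16.0], [407.0, 188.0])] [([334.0, 245.0, 373.0, 267.0], 0.55)]Traceback (most recent call last):
  File "<stdin>", line 5, in <module>
ValueError: it knows: bow, brush, coupling, dish, driver, hook_seat, jar, lamp, rack, shade, stand, tub
```

```bash
python3 - <<'E'
from h import *
c=cam('scene'); P=cloud(c); np.savez('sc.npz',P=P,img=c['img'])
n='side';c2=cam(n); np.savez('sd.npz',P=cloud(c2),img=c2['img'])
print(np.round(c2['T'],2).tolist())
for t in ['rack','lamp','bow','stand','hook_seat']:
        f=env.mark_of(n,t)[:4]
        print(t,[(np.round(x['pixel']).tolist(),round(x['confidence'],2),np.round(pt(c2,*np.clip(x['pixel'],0,[419,559]))).tolist(),np.round(atz(c2,*x['pixel'],0)[:2]).tolist()) for x in f])
save('s0',cv2.resize(np.vstack([c['img'],c2['img']]),(450,600*0+675))[:600] if 0 else cv2.resize(np.hstack([c['img'],c2['img']]),(800,300)))
save('sc',cv2.resize(c['img'],(784,588)));save('sd',cv2.resize(c2['img'],(784,588)))
print(env.get_state())
E
```

```text
[[0.74, 0.46, -0.49, -74.3], [-0.67, 0.51, -0.53, -616.25], [0.01, 0.73, 0.69, 1015.94], [0.0, 0.0, 0.0, 1.0]]
rack [([224.0, 276.0], 0.7, [567.0, 107.0, -2.0], [566.0, 106.0])]
lamp [([200.0, 272.0], 0.92, [555.0, 109.0, 99.0], [623.0, 188.0]), ([130.0, 272.0], 0.36, [562.0, 116.0, 325.0], [862.0, 461.0])]
bow [([133.0, 272.0], 0.77, [558.0, 113.0, 319.0], [847.0, 447.0])]
stand [([288.0, 345.0], 0.97, [535.0, -187.0, 19.0], [546.0, -179.0]), ([240.0, 162.0], 0.8, [283.0, 256.0, 14.0], [288.0, 269.0]), ([182.0, 247.0], 0.68, [606.0, 288.0, 14.0], [616.0, 300.0])]
hook_seat [([131.0, 273.0], 0.88, [564.0, 114.0, 321.0], [858.0, 450.0]), ([365.0, 397.0], 0.63, [473.0, -399.0, 6.0], [477.0, -398.0])]
{'time_s': 1.5, 'joint_pos': array([-0.04167146,  0.70647162, -0.02757126,  1.48462379,  0.02197333,
        0.95091833, -0.07549264]), 'qd': array([ 0.00086875, -0.00070725,  0.00053692,  0.00178105,  0.00029092,
       -0.00037561,  0.00065872]), 'joint_efforts': array([-3.27938382e-03, -8.82980061e+01,  1.23282909e+00, -2.36377645e+01,
        1.69421086e-02,  1.95704670e-03,  2.64571435e-05]), 'position': array([ 5.74967633e+02, -2.22776018e-02,  3.03878934e+02]), 'eef_rot': array([ 9.99999997e-01, -3.90352216e-05, -5.98566192e-05, -2.24804231e-06]), 'wrist_force': array([ 0.41789917, -0.5707196 , -0.25133108]), 'wrist_torque': array([-0.01985591,  0.02526252, -0.03611393]), 'finger_gap': 85.42881627016237}
```

View pics/scene0.png

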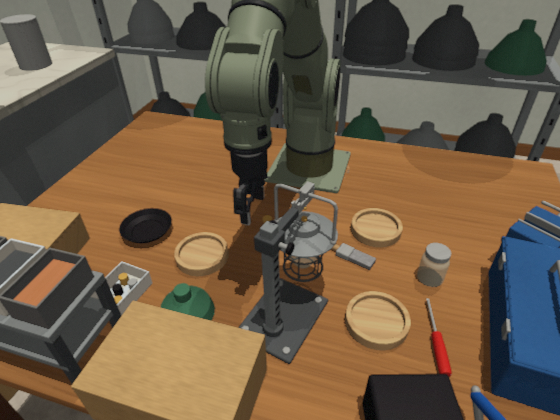

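View pics/sd.png

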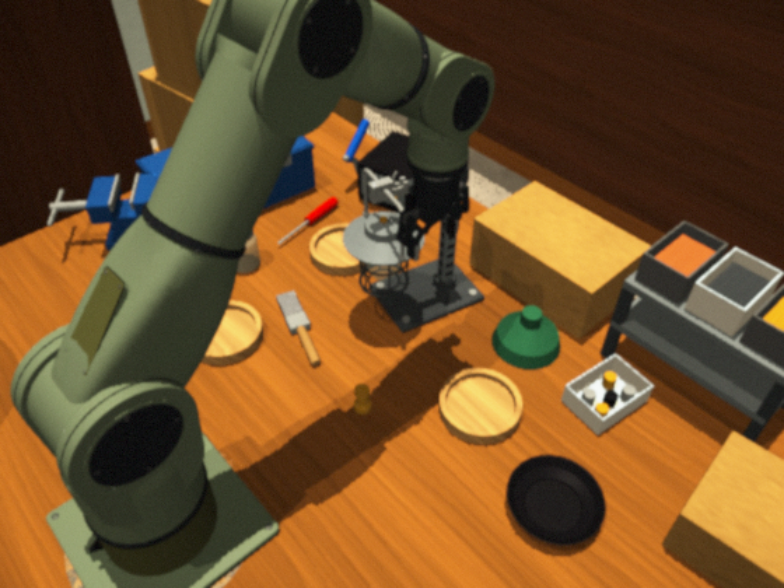

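The robot's-right stand is at side pixel (480,405) in the enlarged picture, near (535,-180). The rack's post is behind the lamp, seen from the robot. I'll measure the rack axis, bar, stand and lamp from the depth data.

```bash
python3 - <<'E'
from h import *
for f in ['sc','sd']:
    d=np.load(f+'.npz');P=d['P'];I=d['img'].astype(int)
    # stand rim: points z 20..34 near
    m=(abs(P[...,2]-28)<4)&(np.hypot(P[...,0]-535,P[...,1]+178)<95)
    Q=P[m][:,:2]; 
    A=np.c_[2*Q,np.ones(len(Q))]; s=np.linalg.lstsq(A,(Q**2).sum(1),rcond=None)[0]
    print(f,'stand circ',s[:2],np.sqrt(s[2]+s[:2]@s[:2]),len(Q))
    (x,y),r=cv2.minEnclosingCircle(Q.astype(np.float32));print('enc',x,y,r)
    near=(np.hypot(P[...,0]-600,P[...,1]-120)<160)
    for lo,hi in [(305,345),(297,306),(335,360)]:
        m=near&(P[...,2]>lo)&(P[...,2]<hi)
        Q=P[m]; print(lo,hi,len(Q),np.round(Q[::max(1,len(Q)//45)]).astype(int).tolist())
    # brim
    m=near&(abs(P[...,2]-196)<6); Q=P[m]; print('brim',len(Q),cv2.minEnclosingCircle(Q[:,:2].astype(np.float32)))
    # post
    m=near&(P[...,2]>100)&(P[...,2]<290)&(np.hypot(P[...,0]-560,P[...,1]-115)>95);Q=P[m];print('post',len(Q),np.round(np.percentile(Q,[2,50,98],axis=0)).tolist())
    # base plate
    dark=(I.sum(-1)<300)&near&(P[...,2]>4)&(P[...,2]<18);Q=P[dark];print('base',len(Q),cv2.minAreaRect(Q[:,:2].astype(np.float32)))
E
```

```text
sc stand circ [ 530.28962606 -180.35998785] 68.02348657488847 535
enc 528.4154052734375 -181.9207763671875 76.56133270263672
305 345 1483 [[501, 12, 308], [575, 11, 336], [554, 14, 317], [545, 114, 324], [612, 7, 344], [617, -6, 343], [554, 121, 324], [556, 76, 314], [556, 67, 309], [599, 12, 326], [611, 10, 332], [550, 131, 313], [553, 130, 312], [551, 127, 307], [551, 127, 305], [567, 127, 314], [568, 129, 312], [570, 129, 311], [569, 119, 306], [612, 12, 312], [637, -2, 325], [577, 154, 314], [580, 119, 306], [615, 17, 308], [645, 10, 326], [644, 11, 323], [637, 12, 315], [603, 106, 307], [646, -10, 310], [616, 112, 305], [691, 87, 330], [666, 95, 306], [671, 100, 306], [707, 94, 330], [716, 84, 331], [699, 99, 317], [709, 63, 312], [716, 74, 318], [719, 80, 320], [718, 84, 318], [721, 91, 319], [718, 95, 315], [717, 101, 313], [710, 106, 306], [727, 87, 312], [729, 85, 308], [732, 96, 308]]
297 306 615 [[501, 12, 303], [512, 11, 299], [551, 47, 300], [569, 119, 306], [573, 126, 305], [585, 110, 305], [590, 107, 305], [588, 121, 305], [621, 10, 300], [598, 120, 304], [602, 106, 30
[... 3781 characters left out ...]
, 350], [553, -10, 343], [512, 12, 349], [531, 3, 345], [539, -8, 347], [556, -11, 340], [511, 11, 347], [522, 3, 346], [537, -1, 341], [546, -11, 342], [562, -17, 337], [514, 1, 349], [527, -4, 345], [541, -9, 341], [509, 11, 343], [513, -3, 349], [533, -1, 337], [543, -11, 337], [509, 2, 345], [519, -10, 347], [543, -11, 335], [508, -5, 347], [527, -5, 337], [508, -9, 347], [508, 1, 338], [514, -12, 342], [512, -11, 340], [513, -10, 337]]
brim 249 ((593.6096801757812, 107.90065002441406), 105.43718719482422)
post 471 [[520.0, -12.0, 103.0], [693.0, 61.0, 249.0], [718.0, 98.0, 289.0]]
base 1942 ((621.7158203125, 93.59663391113281), (281.42340087890625, 259.3207092285156), 68.25928497314453)
```

arm_command(steps="0 0 45 0 0 0 -1; -10 15 50 0 0 -0.1 -1; -15 30 35 0 0 -0.1 -1; -10 15 0 0 0 0 -1; 0 0 0 0 0 0 -1; 0 0 0 0 0 0 -1", newtons=100)

```text
time_s: 2.25
position: [540.2, 59.2, 433.1]
eef_rot: [0.995, -0.1, -0.001, 0.0]
wrist_force: [-0.2, 0.2, -0.5]
finger_gap: 85.9
```

```bash
python3 - <<'E'
from h import *
s=env.get_state();print(s['position'],s['time_s'],R.from_quat(s['eef_rot']).as_matrix().round(3).tolist(),s['wrist_force'])
c=cam('wrist');P=cloud(c);np.savez('w1.npz',P=P,img=c['img'],T=c['T'],K=c['intrinsics'],z=c['z_map']);save('w1',c['img'])
print(np.round(c['T'],3).tolist())
for t in ['bow','hook_seat','lamp','rack']:
    print(t,[(np.round(x['pixel']).tolist(),round(x['confidence'],2),np.round(pt(c,*np.clip(x['pixel'],0,[419,559])),1).tolist(),np.round(atz(c,*x['pixel'],310),1).tolist()) for x in env.mark_of('wrist',t)[:3]])
for n in ['scene','side']:
    c=cam(n);np.savez(n+'1.npz',P=cloud(c),img=c['img'],T=c['T'],K=c['intrinsics']);
    for t in ['bow','hook_seat']:
        print(n,t,[(np.round(x['pixel']).tolist(),round(x['confidence'],2),np.round(atz(c,*x['pixel'],310),1).tolist()) for x in env.mark_of(n,t)[:3]])
    if n=='side': print('coupling',[np.round(pt(c,*x['pixel'])) for x in env.mark_of(n,'coupling')])
E
```

```text
[540.17070318  59.23284511 433.09934849] 2.25 [[0.98, -0.199, -0.001], [-0.199, -0.98, -0.001], [-0.001, 0.001, -1.0]] [-0.19100956  0.17571322 -0.47999974]
[[0.98, 0.188, 0.065, 557.509], [-0.199, 0.926, 0.32, 142.856], [-0.0, -0.326, 0.945, 502.99], [0.0, 0.0, 0.0, 1.0]]
bow []
hook_seat [([138.0, 305.0], 0.77, [568.1, 121.6, 324.6], [568.9, 119.9, 310.0])]
lamp [([120.0, 293.0], 0.94, [565.9, 127.8, 236.5], [563.6, 132.0, 310.0])]
rack []
scene bow [([195.0, 306.0], 0.58, [572.1, 121.7, 310.0])]
scene hook_seat [([193.0, 304.0], 0.84, [564.9, 115.1, 310.0]), ([296.0, 125.0], 0.55, [910.3, -91.7, 310.0])]
side bow [([135.0, 273.0], 0.91, [562.7, 113.3, 310.0]), ([246.0, 376.0], 0.52, [473.6, -284.5, 310.0])]
side hook_seat [([132.0, 274.0], 0.57, [572.4, 121.3, 310.0])]
coupling [array([370., -45.,  31.])]
```

View pics/w1.png

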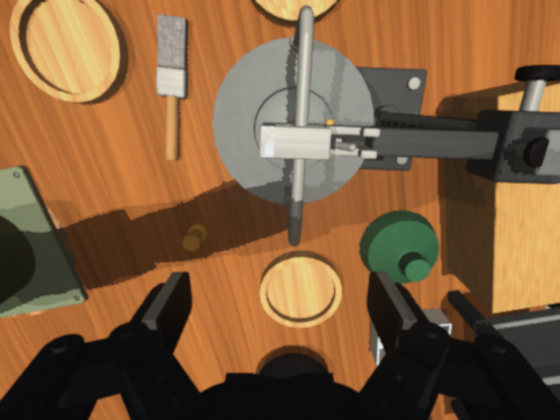

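The wrist picture shows the bar running from (305,20) down to (294,240), crossing the light hook (cols 262–330, row 142). The keeper and collar parts are at cols 330–380 and the post head beyond col 475. I'll fit the bar and arm axes.

```bash
python3 - <<'E'
from h import *
d=np.load('w1.npz');c=dict(T=d['T'],intrinsics=d['K'],z_map=d['z']);P=d['P']
# bar: per row, cols with z in 300..320 near
B=[]
for r in list(range(40,118,6))+list(range(168,225,6)):
    k=[u for u in range(280,325) if 303<P[r,u,2]<324]
    if len(k)>5: B.append([*atz(c,r,(k[0]+k[-1])/2,310),len(k),np.median(P[r,k,2]),r])
B=np.array(B);print(B.round(1))
p=np.polyfit(B[:,1],B[:,0],1);print('bar slope dx/dy',p, 'yaw(z)',-np.arctan(p[0]))
# arm: cols, rows range with z in 290..340
A=[]
for u in range(265,475,10):
    k=[r for r in range(110,180) if 285<P[r,u,2]<345]
    if len(k)>2:
        z=np.median(P[k,u,2]);e=np.array([atz(c,k[0],u,z),atz(c,k[-1],u,z)]);A.append([*e.mean(0)[:2],z,np.linalg.norm(e[0]-e[1]),u,k[0],k[-1]])
A=np.array(A);print(A.round(1))
m=(A[:,0]<580)|(A[:,0]>620);q=np.polyfit(A[m,0],A[m,1],1);print('arm slope',q,np.arctan(q[0]))
# bar in scene, side clouds
for n in ['scene1','side1']:
    Q=np.load(n+'.npz')['P'];Q=Q[(abs(Q[...,2]-312)<5)]; x=p[0]*Q[:,1]+p[1]; Q=Q[(abs(Q[:,0]-x)<12)&(Q[:,1]>50)&(Q[:,1]<185)&(abs(Q[:,1]-117)>16)]
    pp=np.polyfit(Q[:,1],Q[:,0],1);print(n,len(Q),pp,np.polyval(pp,115),np.polyval(p,115))
E
```

```text
[[578.7 172.2 310.   14.  313.1  40. ]
 [578.2 169.3 310.   15.  313.6  46. ]
 [577.4 166.3 310.   14.  313.7  52. ]
 [576.9 163.4 310.   14.  313.5  58. ]
 [575.8 160.4 310.   13.  313.4  64. ]
 [575.3 157.4 310.   14.  313.   70. ]
 [574.7 154.3 310.   14.  313.4  76. ]
 [573.6 151.3 310.   14.  313.3  82. ]
 [573.  148.1 310.   14.  312.9  88. ]
 [572.5 144.9 310.   14.  313.   94. ]
 [571.6 141.7 310.   13.  313.4 100. ]
 [570.7 138.5 310.   14.  313.7 106. ]
 [569.9 135.2 310.   13.  312.9 112. ]
 [562.1 102.5 310.   13.  313.1 168. ]
 [561.4  98.7 310.   13.  312.6 174. ]
 [560.4  94.9 310.   12.  313.5 180. ]
 [559.4  91.1 310.   13.  313.  186. ]
 [558.4  87.3 310.   12.  313.1 192. ]
 [557.6  83.3 310.   12.  313.3 198. ]
 [556.6  79.3 310.   13.  312.7 204. ]
 [555.5  75.3 310.   12.  313.3 210. ]
 [554.7  71.2 310.   12.  313.3 216. ]
 [553.6  67.1 310.   11.  313.4 222. ]]
bar slope dx/dy [2.39228402e-01 5.37630007e+02] yaw(z) -0.23481527840645822
[[545.7 124.9 324.   18.9 265.  123.  157. ]
 [551.2 123.4 323.9  19.5 275.  123.  158. ]
 [556.8 122.3 323.8  19.5 285.  123.
[... 340 characters left out ...]
3.3  19.  365.  126.  158. ]
 [609.9 109.3 312.3  19.1 375.  126.  158. ]
 [618.4 106.9 303.9  18.1 385.  127.  156. ]
 [624.6 105.7 304.   18.1 395.  127.  156. ]
 [630.9 104.  303.7  18.8 405.  127.  157. ]
 [636.9 102.5 304.1  18.2 415.  128.  157. ]
 [643.1 101.3 304.   18.2 425.  128.  157. ]
 [649.2  99.7 304.2  18.9 435.  128.  158. ]
 [655.5  98.1 303.9  18.3 445.  129.  158. ]
 [661.7  96.8 304.   18.4 455.  129.  158. ]
 [667.9  94.9 303.8  18.5 465.  130.  159. ]]
arm slope [-2.33992267e-01  2.51563114e+02] -0.22985675300801284
scene1 172 [2.39751287e-01 5.38041920e+02] 565.6133178019244 565.1412729218255
side1 57 [2.40004224e-01 5.37003478e+02] 564.6039639589686 565.1412729218255
```

arm_command(steps="10 15 0 0 0 -0.032 -1; 9 15.7 0 0 0 0 -1; 0 0 -30 0 0 0 -1; 0 0 -30 0 0 0 -1; 0 0 -9 0 0 0 -1; 0 0 0 0 0 0 -1")

```text
time_s: 3.6
position: [559.1, 90.7, 365.2]
eef_rot: [0.993, -0.116, -0.0, -0.0]
wrist_force: [-0.2, 0.3, 0.6]
finger_gap: 85.6
```

```bash
python3 - <<'E'
from h import *
s=env.get_state();print(s['position'],s['wrist_force'],R.from_quat(s['eef_rot']).as_matrix().round(3).tolist())
c=cam('wrist');save('w2',c['img']);P=cloud(c);np.savez('w2.npz',P=P,img=c['img'],T=c['T'],K=c['intrinsics'],z=c['z_map'])
# bar error in rack frame
o=np.array([566.1,119.1]);ex=np.array([.973,-.230]);ey=np.array([.230,.973])
Q=P[(P[...,2]>306)&(P[...,2]<318)];u=(Q[:,:2]-o)@ex;v=(Q[:,:2]-o)@ey
m=(abs(u)<12)&(abs(v)<60)&(abs(v)>14);print(m.sum())
for a in range(-60,60,10):
    k=m&(v>=a)&(v<a+10)
    if k.sum()>5: print(a,k.sum(),u[k].min().round(1),u[k].max().round(1),np.percentile(Q[k,2],90).round(1))
print('tcp uv',(s['position'][:2]-o)@ex,(s['position'][:2]-o)@ey)
E
```

```text
[559.10183063  90.71002485 365.22835513] [-0.2416137   0.32247294  0.60009771] [[0.973, -0.23, -0.0], [-0.23, -0.973, 0.0], [-0.0, -0.0, -1.0]]
3659
-60 254 -4.0 3.6 313.9
-50 278 -3.9 3.5 314.1
-40 283 -4.3 3.4 314.0
-30 326 -4.2 3.8 314.1
-20 172 -4.1 3.8 314.0
10 253 -3.7 3.9 314.3
20 468 -4.1 3.8 314.3
30 504 -4.0 3.7 314.3
40 535 -3.9 4.0 314.4
50 586 -3.8 4.0 314.3
tcp uv -0.279524514001321 -29.233024775192664
```

View pics/w2.png

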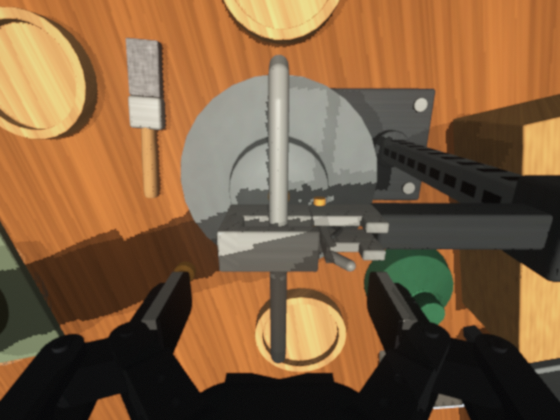

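The bar is centred between the fingers. A small rod near (345,265) leans towards the right finger, so I'll locate it before closing.

```bash
python3 - <<'E'
from h import *
d=np.load('w2.npz');P=d['P'];o=np.array([566.1,119.1]);ex=np.array([.973,-.230]);ey=np.array([.230,.973])
for r,u in [(245,324),(252,330),(258,338),(263,345),(266,350),(250,375),(228,375),(247,345),(219,340),(265,300),(268,225),(232,225),(268,312)]:
    p=P[r,u];print((r,u),round((p[:2]-o)@ex,1),round((p[:2]-o)@ey,1),round(p[2]-310,1),d['img'][r,u])
U=(P[...,:2]-o)@ex;V=(P[...,:2]-o)@ey;Z=P[...,2]
m=(Z>285)&(Z<345)&(V<-10.5)&(V>-60)&(U>6)&(U<80);print(m.sum());r,u=np.where(m)
if m.sum(): print(np.c_[r,u,U[m],V[m],Z[m]][::max(1,m.sum()//15)].round(0))
E
```

```text
(245, 324) 18.5 1.2 9.7 [57 53 48]
(252, 330) 19.8 1.7 17.1 [71 67 61]
(258, 338) 21.9 2.0 22.4 [112 107  97]
(263, 345) 24.1 1.1 24.6 [119 115 105]
(266, 350) 25.6 0.7 26.1 [188 183 170]
(250, 375) 41.7 -4.1 3.5 [121 118 108]
(228, 375) 40.5 6.4 4.2 [179 175 163]
(247, 345) 30.4 -6.4 -4.2 [169 165 153]
(219, 340) 27.0 7.8 -3.1 [198 194 181]
(265, 300) 8.5 -5.6 14.1 [81 76 68]
(268, 225) -21.9 -7.1 13.8 [111 106  97]
(232, 225) -21.0 8.6 13.5 [166 163 151]
(268, 312) 13.5 -7.2 13.6 [80 75 67]
2846
[[272. 371.  43. -19. 307.]
 [281. 381.  44. -17. 318.]
 [287. 389.  46. -17. 322.]
 [292. 380.  43. -20. 322.]
 [296. 399.  48. -17. 329.]
 [300. 401.  48. -17. 331.]
 [304. 393.  44. -18. 333.]
 [308. 376.  43. -30. 319.]
 [311. 405.  47. -18. 337.]
 [315. 377.  43. -32. 322.]
 [318. 398.  43. -17. 342.]
 [321. 419.  52. -21. 339.]
 [326. 388.  43. -26. 335.]
 [331. 403.  45. -21. 344.]
 [338. 402.  45. -24. 344.]
 [349. 396.  43. -30. 343.]]
```

The rod is the upright keeper itself, within |y|<4, so it clears the finger. Closing.

arm_command(steps="0 0 0 0 0 0 0; 0 0 0 0 0 0 0.4; 0 0 0 0 0 0 0.7; 0 0 0 0 0 0 1; 0 0 0 0 0 0 1; 0 0 0 0 0 0 1; 0 0 0 0 0 0 1", newtons=100)

```text
time_s: 4.53
position: [559.0, 90.7, 365.0]
eef_rot: [0.993, -0.116, 0.0, -0.0]
wrist_force: [-0.2, -0.1, 3.7]
finger_gap: 4.2
```

arm_command(steps="0 0 0 0 0 0 1; 0 0 0.5 0 0 0 1; 0 0 0.5 0 0 0 1; 0 0 0 0 0 0 1")

```text
time_s: 5.03
position: [558.9, 90.7, 365.6]
eef_rot: [0.993, -0.116, -0.0, 0.0]
wrist_force: [-0.3, -0.5, -4.7]
finger_gap: 4.7
```

```bash
python3 - <<'E'
from h import *
s=env.get_state();print(s['position'],s['wrist_force'],s['wrist_torque'],s['finger_gap'])
c=cam('wrist');save('w3',c['img']);P=cloud(c);np.savez('w3.npz',P=P,img=c['img'],T=c['T'],K=c['intrinsics'],z=c['z_map'])
o=np.array([566.1,119.1]);ex=np.array([.973,-.230]);ey=np.array([.230,.973])
Q=P[(P[...,2]>300)&(P[...,2]<322)];u=(Q[:,:2]-o)@ex;v=(Q[:,:2]-o)@ey
for a in range(-60,70,10):
    k=(abs(u)<12)&(v>=a)&(v<a+10)
    if k.sum()>5: print(a,k.sum(),u[k].min().round(1),u[k].max().round(1),np.percentile(Q[k,2],90).round(1))
E
```

```text
[558.8618307   90.71973608 365.58592946] [-0.26053739 -0.53397676 -4.67693982] [-0.07989958 -0.05088211  0.03139255] 4.708813544201389
-60 213 -3.7 3.8 314.6
-50 169 -2.2 2.2 314.7
-40 183 -2.1 2.1 314.6
-30 454 -11.9 11.9 319.0
-20 558 -8.9 8.9 320.7
0 867 -11.9 11.9 320.4
10 418 -4.1 3.6 314.2
20 463 -4.0 4.0 314.0
30 506 -3.9 3.9 314.0
40 527 -3.8 3.8 314.0
50 569 -4.1 3.7 313.8
60 570 -4.1 3.7 311.7
```

View pics/w3.png

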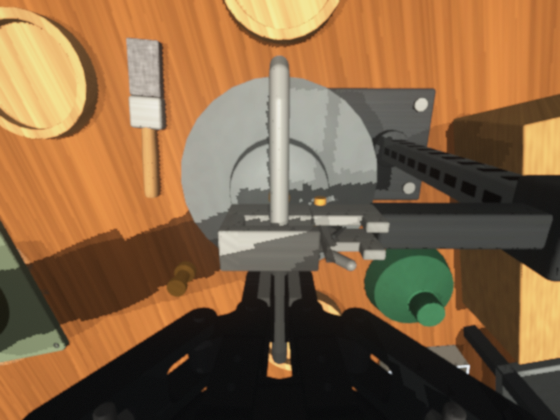

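The pads hold the bar beside the hook and the lamp is level. I'll take the rest of the weight.

arm_command(steps="0 0 0.5 0 0 0 1; 0 0 0.5 0 0 0 1; 0 0 0 0 0 0 1; 0 0 0 0 0 0 1")

```text
time_s: 5.58
position: [559.0, 90.7, 366.8]
eef_rot: [0.993, -0.116, -0.0, -0.0]
wrist_force: [-0.3, -0.7, -4.7]
finger_gap: 4.4
```

Weight is saturated at about 4.7 N, so the saddle is unloaded. Pressing back along (0.973, −0.230).

arm_command(steps="2.92 -0.69 0 0 0 0 1; 2.92 -0.69 0 0 0 0 1; 2.92 -0.69 0 0 0 0 1; 0 0 0 0 0 0 1")

```text
time_s: 6.08
position: [567.9, 88.5, 366.7]
eef_rot: [0.993, -0.116, -0.0, 0.0]
wrist_force: [0.4, -0.5, -4.6]
finger_gap: 4.1
```

arm_command(steps="0.97 -0.23 0 0 0 0 1; 0.97 -0.23 0 0 0 0 1; 0.97 -0.23 0 0 0 0 1; 0 0 0 0 0 0 1")

```text
time_s: 6.58
position: [570.7, 87.9, 366.8]
eef_rot: [0.993, -0.116, -0.0, -0.0]
wrist_force: [-0.1, 0.5, -4.4]
finger_gap: 4.6
```

arm_command(steps="0.97 -0.23 0 0 0 0 1; 0.97 -0.23 0 0 0 0 1; 0 0 0 0 0 0 1")

```text
time_s: 6.95
position: [572.6, 87.4, 366.8]
eef_rot: [0.993, -0.116, -0.0, 0.0]
wrist_force: [0.3, 0.4, -5.3]
finger_gap: 4.6
```

arm_command(steps="0.97 -0.23 0 0 0 0 1; 0.97 -0.23 0 0 0 0 1; 0 0 0 0 0 0 1")

```text
time_s: 7.32
position: [574.4, 87.1, 366.8]
eef_rot: [0.993, -0.116, -0.0, 0.0]
wrist_force: [-3.2, 0.7, -4.0]
finger_gap: 4.4
```

arm_command(steps="0.97 -0.23 0 0 0 0 1; 0 0 0 0 0 0 1")

```text
time_s: 7.58
position: [575.5, 86.8, 366.8]
eef_rot: [0.993, -0.116, -0.0, -0.0]
wrist_force: [-3.4, 1.0, -3.6]
finger_gap: 4.1
```

arm_command(steps="0.97 -0.23 0 0 0 0 1; 0 0 0 0 0 0 1")

```text
time_s: 7.82
position: [576.5, 86.5, 366.8]
eef_rot: [0.993, -0.116, -0.0, 0.0]
wrist_force: [-5.0, 0.7, -4.5]
finger_gap: 4.2
```

arm_command(steps="0.97 -0.23 0 0 0 0 1; 0.97 -0.23 0 0 0 0 1; 0 0 0 0 0 0 1")

```text
time_s: 8.2
position: [578.3, 86.1, 366.7]
eef_rot: [0.993, -0.116, -0.0, 0.0]
wrist_force: [-5.4, 0.9, -5.1]
finger_gap: 4.5
```

arm_command(steps="0.97 -0.23 0 0 0 0 1; 0 0 0 0 0 0 1")

```text
time_s: 8.45
position: [579.1, 86.0, 366.7]
eef_rot: [0.993, -0.116, -0.001, 0.0]
wrist_force: [-6.8, 1.3, -5.0]
finger_gap: 4.3
```

arm_command(steps="0.97 -0.23 0 0 0 0 1; 0 0 0 0 0 0 1")

```text
time_s: 8.7
position: [580.0, 85.7, 366.6]
eef_rot: [0.993, -0.116, -0.001, 0.0]
wrist_force: [-6.8, 2.3, -6.2]
finger_gap: 4.4
```

arm_command(steps="0.6 -0.14 0 0 0 0 1; 0 0 0 0 0 0 1")

```text
time_s: 8.95
position: [580.5, 85.6, 366.5]
eef_rot: [0.993, -0.116, -0.001, 0.0]
wrist_force: [-7.0, 2.0, -6.3]
finger_gap: 4.6
```

arm_command(steps="0.5 -0.12 0 0 0 0 1; 0 0 0 0 0 0 1")

```text
time_s: 9.2
position: [581.0, 85.5, 366.5]
eef_rot: [0.993, -0.116, -0.001, 0.0]
wrist_force: [-8.6, 1.1, -6.8]
finger_gap: 4.3
```

arm_command(steps="0.5 -0.12 0 0 0 0 1; 0 0 0 0 0 0 1")

```text
time_s: 9.45
position: [581.4, 85.4, 366.5]
eef_rot: [0.993, -0.116, -0.001, 0.0]
wrist_force: [-8.3, 1.3, -6.7]
finger_gap: 4.6
```

arm_command(steps="0.5 -0.12 0 0 0 0 1; 0 0 0 0 0 0 1")

```text
time_s: 9.7
position: [581.7, 85.4, 366.4]
eef_rot: [0.993, -0.116, -0.001, 0.0]
wrist_force: [-10.7, 1.3, -5.6]
finger_gap: 4.6
```

arm_command(steps="0.5 -0.12 0 0 0 0 1; 0 0 0 0 0 0 1")

```text
time_s: 9.95
position: [582.0, 85.3, 366.4]
eef_rot: [0.993, -0.115, -0.002, 0.0]
wrist_force: [-13.4, 2.0, -4.7]
finger_gap: 4.4
```

The stop is reached: force climbs steeply to 13.5 N. Now I'll lift while following the keeper back, in small steps.

arm_command(steps="0.2 -0.05 1 0 0 0 1; 0.25 -0.06 1 0 0 0 1; 0.3 -0.07 1 0 0 0 1; 0 0 0 0 0 0 1")

```text
time_s: 10.45
position: [582.8, 85.2, 369.4]
eef_rot: [0.993, -0.115, -0.002, 0.0]
wrist_force: [-11.4, 2.4, -5.8]
finger_gap: 4.3
```

arm_command(steps="0.3 -0.07 1 0 0 0 1; 0.3 -0.07 1 0 0 0 1; 0.3 -0.07 1 0 0 0 1; 0 0 0 0 0 0 1")

```text
time_s: 10.95
position: [583.8, 85.0, 372.4]
eef_rot: [0.993, -0.115, -0.001, 0.0]
wrist_force: [-11.1, 2.0, -5.4]
finger_gap: 4.0
```

arm_command(steps="0.3 -0.07 1 0 0 0 1; 0.3 -0.07 1 0 0 0 1; 0.3 -0.07 1 0 0 0 1; 0 0 0 0 0 0 1")

```text
time_s: 11.45
position: [584.8, 84.7, 375.5]
eef_rot: [0.993, -0.115, -0.001, 0.0]
wrist_force: [-9.5, 2.2, -4.4]
finger_gap: 4.8
```

arm_command(steps="0.32 -0.08 1 0 0 0 1; 0.32 -0.08 1 0 0 0 1; 0.32 -0.08 1 0 0 0 1; 0 0 0 0 0 0 1")

```text
time_s: 11.95
position: [585.8, 84.5, 378.5]
eef_rot: [0.993, -0.115, -0.001, 0.0]
wrist_force: [-10.0, 2.2, -4.9]
finger_gap: 4.8
```

arm_command(steps="0.33 -0.08 1 0 0 0 1; 0.33 -0.08 1 0 0 0 1; 0.33 -0.08 1 0 0 0 1; 0 0 0 0 0 0 1")

```text
time_s: 12.45
position: [586.8, 84.2, 381.6]
eef_rot: [0.993, -0.116, -0.001, 0.0]
wrist_force: [-10.0, 1.4, -2.7]
finger_gap: 4.4
```

arm_command(steps="0.33 -0.08 1 0 0 0 1; 0.33 -0.08 1 0 0 0 1; 0.33 -0.08 1 0 0 0 1; 0 0 0 0 0 0 1")

```text
time_s: 12.95
position: [588.6, 83.7, 385.1]
eef_rot: [0.993, -0.116, 0.0, -0.0]
wrist_force: [-2.8, 0.7, -1.9]
finger_gap: 4.5
```

arm_command(steps="0 0 1 0 0 0 1; -1.95 0.46 0.5 0 0 0 1; -1.95 0.46 0 0 0 0 1; 0 0 0 0 0 0 1")

```text
time_s: 13.45
position: [584.5, 84.6, 386.6]
eef_rot: [0.993, -0.116, 0.0, -0.0]
wrist_force: [-2.5, -0.3, 0.9]
finger_gap: 4.6
```

The lamp is partly resting on the keeper tip, so I'll rise a bit more before going forward.

arm_command(steps="0 0 1.5 0 0 0 1; 0 0 1.5 0 0 0 1; 0 0 0 0 0 0 1")

```text
time_s: 13.82
position: [584.6, 84.6, 389.4]
eef_rot: [0.993, -0.116, 0.0, -0.0]
wrist_force: [-2.0, 0.5, -2.4]
finger_gap: 4.7
```

```bash
python3 - <<'E'
from h import *
s=env.get_state();print(s['position'],s['wrist_force'],s['wrist_torque'])
c=cam('wrist');save('w4',c['img']);P=cloud(c)
o=np.array([566.1,119.1]);ex=np.array([.973,-.230]);ey=np.array([.230,.973])
U=(P[...,:2]-o)@ex;V=(P[...,:2]-o)@ey;Z=P[...,2]-310
for a in list(range(-70,-45,8))+list(range(10,74,8)):
    k=(Z>10)&(Z<40)&(V>=a)&(V<a+8)&(U>5)&(U<40)
    if k.sum()>5: print(a,k.sum(),np.median(U[k]).round(1),np.percentile(Z[k],90).round(1))
E
```

```text
[584.62368664  84.59943479 389.44280766] [-2.00658729  0.54386192 -2.42278996] [0.02378432 0.42636408 0.08754906]
-70 119 26.8 26.5
-62 176 26.5 28.2
-54 135 26.8 28.5
-46 138 26.3 28.6
10 346 26.3 28.2
18 354 26.3 28.2
26 396 26.3 28.2
34 404 25.9 28.2
42 418 26.3 28.1
50 474 26.0 28.1
58 467 26.0 26.7
66 344 26.0 23.8
```

View pics/w4.png

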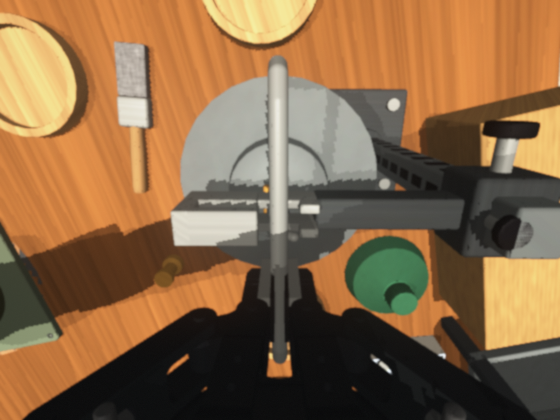

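The bar is level at +24 mm and about 26 mm back, above the nose (top at +14). The picture shows it crossing behind the nose at col 278, row 215. I'll rise clear of the keeper tip, then go forward.

arm_command(steps="0 0 2.5 0 0 0 1; 0 0 2.5 0 0 0 1; 0 0 1 0 0 0 1; 0 0 0 0 0 0 1")

```text
time_s: 14.38
position: [584.7, 84.5, 395.5]
eef_rot: [0.993, -0.116, 0.0, -0.0]
wrist_force: [0.3, -0.9, -2.7]
finger_gap: 4.6
```

arm_command(steps="-3.9 0.9 0 0 0 0 1; -5.8 1.4 0 0 0 0 1; -5.8 1.4 0 0 0 0 1; 0 0 0 0 0 0 1")

```text
time_s: 14.88
position: [568.7, 88.6, 395.6]
eef_rot: [0.993, -0.116, -0.0, -0.0]
wrist_force: [1.2, 0.5, -4.8]
finger_gap: 4.1
```

arm_command(steps="-7.8 1.8 0 0 0 0 1; -9.7 2.3 0 0 0 0 1; -9.7 2.3 0 0 0 0 1; -9.7 2.3 0 0 0 0 1; -9.7 2.3 0 0 0 0 1; -9.7 2.3 0 0 0 0 1; -9.7 2.3 0 0 0 0 1; -7.8 1.8 0 0 0 0 1; 0 0 0 0 0 0 1; 0 0 0 0 0 0 1; 0 0 0 0 0 0 1; 0 0 0 0 0 0 1")

```text
time_s: 16.38
position: [495.4, 105.6, 395.3]
eef_rot: [0.993, -0.116, -0.0, 0.0]
wrist_force: [-0.5, -0.4, -5.7]
finger_gap: 4.5
```

```bash
python3 - <<'E'
from h import *
s=env.get_state();p=s['position'];print(p,s['wrist_force'],s['time_s'])
ey=np.array([.230,.973]);ex=np.array([.973,-.23])
for n in ['wrist','scene','side']:
    c=cam(n);P=cloud(c);save('c_'+n,c['img'])
    # brim: expected z ~ (p.z-55)-225+110
    zb=p[2]-55-115
    D=P[...,:2]-p[:2];u=D@ex;v=D@ey;Z=P[...,2]
    m=(abs(u)<100)&(v>-80)&(v<140)&(abs(Z-zb)<14)
    Q=np.c_[u[m],v[m]].astype(np.float32);print(n,m.sum(),cv2.minEnclosingCircle(Q) if m.sum()>20 else '',np.percentile(Z[m],[5,50,95]) if m.sum() else '')
    for t in ['lamp','bow']: print(t,[(np.round(x['pixel']).tolist(),round(x['confidence'],2),(atz(c,*x['pixel'],p[2]-55-(225 if t=='lamp' else 0))[:2]-p[:2])@np.c_[ex,ey]) for x in env.mark_of(n,t)[:2]])
    # bar
    zz=p[2]-55
    m=(abs(u)<12)&(v>-120)&(v<180)&(abs(Z-zz-2)<6)
    if m.sum()>20:
        print('bar v',np.percentile(v[m],[1,99]),[(a,np.median(u[m&(v>a)&(v<a+10)]).round(1),np.percentile(Z[m&(v>a)&(v<a+10)],90).round(1)) for a in range(-40,110,20) if (m&(v>a)&(v<a+10)).sum()>4])
E
```

```text
[495.37526229 105.643319   395.28299235] [-0.49394798 -0.39497662 -5.71234479] 16.375
wrist 14558 ((0.12383947521448135, 26.39669418334961), 76.88813781738281) [228.81489441 233.63478557 238.66977461]
lamp [([158.0, 279.0], 0.71, array([ 0.95787381, 27.20054958]))]
bow [([241.0, 280.0], 0.81, array([ 0.64403721, 27.84229903]))]
bar v [-38.28295456  97.65811491] [(-40, np.float64(0.8), np.float64(343.6)), (-20, np.float64(0.3), np.float64(344.5)), (0, np.float64(0.1), np.float64(345.8)), (20, np.float64(0.3), np.float64(344.0)), (40, np.float64(0.3), np.float64(343.8)), (60, np.float64(0.4), np.float64(343.5)), (80, np.float64(0.4), np.float64(343.3))]
scene 1007 ((-0.6631752848625183, 26.041784286499023), 78.36686706542969) [227.73813144 233.24975193 238.48894048]
lamp [([241.0, 315.0], 0.9, array([-1.9316255 , 26.76879839]))]
bow [([169.0, 319.0], 0.9, array([ 9.67804228, 32.49729934]))]
bar v [-40.56816596  96.29712574] [(-40, np.float64(2.0), np.float64(342.7)), (-20, np.float64(1.7), np.float64(344.0)), (0, np.float64(8.5), np.float64(347.1)), (20, np.float64(1.3), np.float64(344.3)), (40, np.float64(0.5), np.float64(343.5)), (60, np.float64(1.8), np.float64(343.4)), (80, np.float64(1.0), np.float64(343.5))]
side 1008 ((-0.572938084602356, 25.31814956665039), 78.70857238769531) [227.99736053 233.43949058 238.38635911]
lamp [([201.0, 250.0], 0.95, array([-6.85853145, 27.13093101])), ([290.0, 343.0], 0.57, array([  51.62639273, -332.04246577]))]
bow [([132.0, 249.0], 0.61, array([ 0.37438899, 24.28398878]))]
bar v [-42.72576425  83.91605194] [(-40, np.float64(0.2), np.float64(343.8)), (-20, np.float64(-1.0), np.float64(345.0)), (60, np.float64(1.2), np.float64(343.2))]
```

The lamp is out, level, with its axis 26.5 mm along the bar from the TCP. Carrying to the stand.

arm_command(steps="0 -10 0 0 0 0 1; 0 -18 0 0 0 0 1; 0 -22 0 0 0 0 1; 0 -22 0 0 0 0 1; 2 -22 0 0 0 0 1; 3 -22 0 0 0 0 1; 3 -22 0 0 0 0 1; 3 -22 0 0 0 0 1; 3 -22 0 0 0 0 1; 3 -22 0 0 0 0 1; 3 -22 0 0 0 0 1; 3 -22 0 0 0 0 1; 3 -22 -10 0 0 0 1; 3 -20 -15 0 0 0 1; 0 -15 -15 0 0 0 1; 0 -8 -10 0 0 0 1; 0 0 -5 0 0 0 1; 0 0 0 0 0 0 1; 0 0 0 0 0 0 1; 0 0 0 0 0 0 1")

```text
time_s: 19.32
position: [524.4, -207.0, 340.7]
eef_rot: [0.993, -0.116, 0.0, 0.0]
wrist_force: [0.4, -0.8, -4.3]
finger_gap: 4.5
```

```bash
python3 - <<'E'
from h import *
s=env.get_state();p=s['position'];print(p,s['wrist_force'],s['time_s'])
ims=[]
for n in ['wrist','scene','side']:
    c=cam(n);P=cloud(c);Z=P[...,2]
    ims.append(c['img'])
    zb=p[2]-55.5-115
    D=np.hypot(P[...,0]-530,P[...,1]+181)
    m=(D<110)&(abs(Z-zb)<12);Q=P[m][:,:2].astype(np.float32);print(n,'brim',m.sum(),cv2.minEnclosingCircle(Q))
    zf=p[2]-55.5-225
    m=(D<75)&(abs(Z-zf-4)<8);Q=P[m][:,:2].astype(np.float32);print('foot',m.sum(),cv2.minEnclosingCircle(Q) if m.sum()>10 else '', np.percentile(Z[m],[1,50,99]) if m.sum()>10 else '')
    m=(D<95)&(abs(Z-28)<3);Q=P[m][:,:2].astype(np.float32);print('rim',m.sum(),cv2.minEnclosingCircle(Q) if m.sum()>10 else '')
save('tr',cv2.resize(np.hstack(ims[1:]),(800,300)))
E
```

```text
[ 524.36125323 -207.01521033  340.72050443] [ 0.4462245  -0.78689875 -4.3003603 ] 19.325
wrist brim 12285 ((530.7835083007812, -181.26171875), 76.75887298583984)
foot 0  
rim 0 
scene brim 801 ((530.3760375976562, -181.10174560546875), 79.15068054199219)
foot 216 ((530.544677734375, -180.8618621826172), 49.72938919067383) [60.68160735 64.82632415 69.95288767]
rim 399 ((528.9181518554688, -179.63514709472656), 75.31889343261719)
side brim 1203 ((529.9515991210938, -180.7895965576172), 78.50170135498047)
foot 239 ((528.2210693359375, -184.26834106445312), 49.26945877075195) [60.29943862 65.20657184 70.55534074]
rim 458 ((530.555419921875, -183.34384155273438), 75.0345687866211)
```

View pics/tr.png

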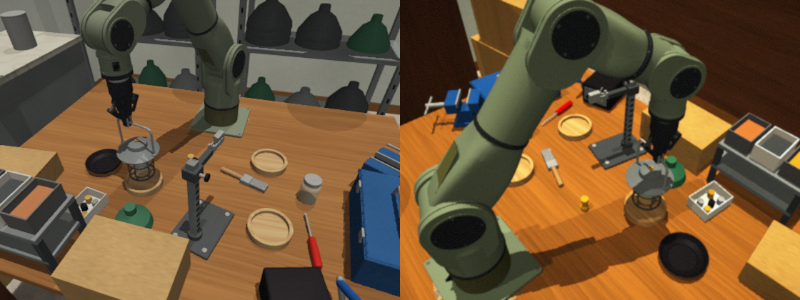

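The lamp hangs over the right-hand stand: the foot and rim centres agree within about 2 mm. Lowering.

arm_command(steps="0 0 -10 0 0 0 1; 0 0 -10 0 0 0 1; 0 0 -10 0 0 0 1; 0 0 -7 0 0 0 1; 0 0 -4 0 0 0 1; 0 0 -1 0 0 0 1; 0 0 0 0 0 0 1")

```text
time_s: 20.35
position: [524.3, -207.3, 298.5]
eef_rot: [0.993, -0.116, 0.0, 0.0]
wrist_force: [-0.2, -0.0, -4.1]
finger_gap: 4.3
```

arm_command(steps="0 0 -1 0 0 0 1; 0 0 -1 0 0 0 1; 0 0 0 0 0 0 1")

```text
time_s: 20.72
position: [524.2, -207.3, 296.3]
eef_rot: [0.993, -0.116, -0.0, -0.0]
wrist_force: [0.6, -0.3, -5.4]
finger_gap: 4.5
```

arm_command(steps="0 0 -0.7 0 0 0 1; 0 0 -0.7 0 0 0 1; 0 0 0 0 0 0 1")

```text
time_s: 21.1
position: [524.2, -207.5, 295.2]
eef_rot: [0.993, -0.116, 0.0, 0.0]
wrist_force: [-1.1, -1.4, 0.3]
finger_gap: 4.3
```

Contact made and the weight is transferred. I'll release softly, then retreat straight up.

arm_command(steps="0 0 -0.3 0 0 0 1; 0 0 0 0 0 0 1; 0 0 0 0 0 0 0.8; 0 0 0 0 0 0 0.6; 0 0 0 0 0 0 0.3; 0 0 0 0 0 0 0; 0 0 0 0 0 0 -0.5; 0 0 0 0 0 0 -1; 0 0 0 0 0 0 -1; 0 0 0 0 0 0 -1; 0 0 0 0 0 0 -1", newtons=20)

```text
time_s: 22.48
position: [524.2, -207.3, 294.7]
eef_rot: [0.993, -0.116, -0.0, -0.0]
wrist_force: [0.1, 0.1, 0.4]
finger_gap: 85.1
```

arm_command(steps="0 0 10 0 0 0 -1; 0 0 20 0 0 0 -1; 0 0 30 0 0 0 -1; 0 0 30 0 0 0 -1; 0 0 30 0 0 0 -1; -20 0 20 0 0 0 -1; -40 0 0 0 0 0 -1; -40 0 0 0 0 0 -1; 0 0 0 0 0 0 -1; 0 0 0 0 0 0 -1")

```text
time_s: 23.72
position: [424.7, -207.2, 435.2]
eef_rot: [0.993, -0.116, 0.0, 0.0]
wrist_force: [1.1, 0.1, -1.0]
finger_gap: 85.2
```

```bash
python3 - <<'E'
from h import *
s=env.get_state();p=s['position'];print(p,s['wrist_force'],s['time_s'],s['finger_gap'])
ims=[]
for n in ['scene','side']:
    c=cam(n);P=cloud(c);Z=P[...,2];ims.append(c['img'])
    D=np.hypot(P[...,0]-530,P[...,1]+181)
    for nm,z,t,d in [('brim',124,8,110),('bar',242,5,90)]:
        m=(D<d)&(abs(Z-z)<t);Q=P[m];print(n,nm,m.sum(),cv2.minEnclosingCircle(Q[:,:2].astype(np.float32)),np.percentile(Q[:,2],[2,50,98]).round(1))
    for t in ['dish','shade','tub','coupling','jar','brush']: print(t,[np.round(pt(c,*x['pixel'])).tolist() for x in env.mark_of(n,t)[:1]])
save('fin',cv2.resize(np.hstack(ims),(800,300)))
E
```

```text
[ 424.68634684 -207.20750602  435.20272605] [ 1.13262558  0.12351968 -1.01009484] 23.725 85.21321467767483
scene brim 389 ((528.4262084960938, -182.14471435546875), 77.35848999023438) [125.3 129.9 131.9]
scene bar 148 ((529.30859375, -181.76904296875), 71.11869812011719) [237.3 241.4 244.3]
dish [[479.0, -390.0, 4.0]]
shade [[740.0, -110.0, 50.0]]
tub [[753.0, -281.0, 47.0]]
coupling [[718.0, 79.0, 325.0]]
jar [[463.0, 416.0, 41.0]]
brush [[423.0, 188.0, 15.0]]
side brim 618 ((530.2893676757812, -183.1327362060547), 77.63763427734375) [125.2 129.5 131.9]
side bar 197 ((530.3443603515625, -184.05117797851562), 71.54598236083984) [237.3 241.6 244.9]
dish [[472.0, -397.0, 3.0]]
shade [[679.0, -154.0, 46.0]]
tub [[717.0, -315.0, 2.0]]
coupling [[378.0, -46.0, 13.0]]
jar [[421.0, 397.0, 27.0]]
brush [[392.0, 181.0, 0.0]]
```

View pics/fin.png

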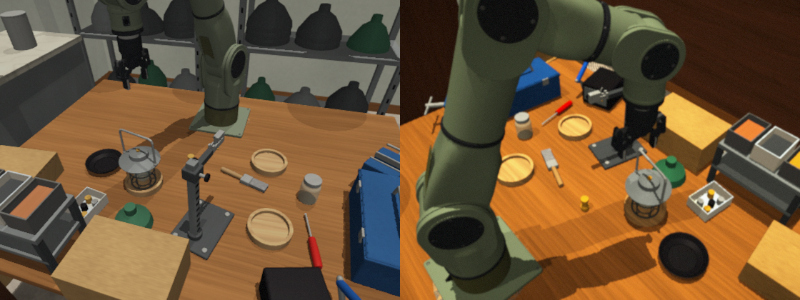

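The lamp stands upright in the stand: bar top at about 243 mm, and brim and bow centred within about 2 mm. The gripper is clear, so I'm handing in.

```bash
python3 -c "
from station import env
print(env.close_job())"
```

```text
the job is handed in; nothing more can be done
None
```

The lamp is off the hook and standing upright in the stand farthest to the robot's right, near (530, −181). The job was handed in at about 24 s of the 61 s allowed.

- **Unhooking:** I gripped the bow 29 mm from the hook's middle and took its weight, about 4.7 N. I then pressed the keeper back until the force rose steeply, which I read as its stop. I kept it pressed with 10–11 N while lifting until the bar was clear of the nose, then brought the lamp out to the front.
- **Forces:** The highest reading was about 13.5 N sideways, at the stop, under the 18 N limit. Readings came only at the end of each move, so brief peaks in between were not seen. The lamp rested on the keeper's tip for a moment with about 6 N, so I rose a little more before going on forward.
- **Set-down:** The lamp was lowered in sub-millimetre steps until its weight was carried, then released softly, and the gripper withdrew straight up.
- **Last checks:** Both fixed cameras put the lamp within about 3 mm of the stand's centre, with the bar at the expected height. In the final picture the other things look to be where they started.
- **What disagreed:**
  - The finger opening read about 4.5 mm on the 8 mm bar, yet the hold was firm throughout.
  - The network gave a wrong spot for the coupling in the scene camera; the side camera placed it about where it had been.

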